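Fence two core tubes in the slanted tray

TASK

Load the two sediment core tubes lying under the wire shelf into the slanted tray. First draw the tray's black-handled sliding fence all the way back, then lay the long tube in the tray so that it comes to rest against the fence, then lay the short tube uphill of it, without dropping either; finally slide the fence up until it just closes on the tubes and neither can roll, let go, and leave the other things on the bench where they are.

Things in the scene. Friction and masses are not known exactly. Their poses are not given: they have to be found in the camera images.
- long_tube_center (a point): Centre of the long core tube: a smooth cylinder of light brown sediment with white end caps, 40 mm in diameter all along, 150 mm long, about 0.3 kg, lying on the bench (centre 20 mm up) under the wire shelf, free to roll. Its x axis runs along the tube, roughly away from the robot at the start; y and z turn as it rolls.
- short_tube_center (a point): Centre of the short core tube: same make and diameter (40 mm) but 100 mm long, about 0.2 kg; lies about 150 mm beside the long tube under the shelf, to its left or right. Its x axis runs along the tube.
- shelf: Fixed open wire shelf; origin on the bench below its middle, x roughly away from the robot. One layer of steel wires at 230 to 242 mm height, x -95 to +105 mm, y -175 to +175 mm, carried by two 24 mm uprights at its rear (x +100, y -150 and +150 mm); front and sides are open.
- shelf_edge (a point): Middle of the shelf's front rail (10 mm thick, along the shelf's y), 236 mm up. The tubes' middles lie 25 to 50 mm behind it, so a gripper coming straight down is blocked by the shelf; one tilted about 30 degrees, reaching forward and down from the robot's side under the rail, fits.
- tray: Fixed aluminium tray; origin on the bench under its middle, x roughly away from the robot, z up. Floor 190 (x) by 235 mm (y), 22 mm over the origin, rising 6 degrees towards +y: tubes laid along x roll to -y. High side: fixed wall 23 mm high, inner face 95 mm up the slope from the middle. x ends: walls 12 mm high, inner faces 88 mm from the middle. Low side: the sliding fence, then a 15 mm lip.
- fence (a joint): Fence position along the slope, m: 0 = all the way back (low side), growing uphill, stop at 0.135; starts at 0.10 to 0.13. The fence is a steel bar 14 mm thick, its top 25 mm over the floor; its inner face is 0.190 minus this value from the fixed wall. Slides with about 3 N of friction and stays where it is left.
- fence_handle (a point): Point at mid-width of the fence's upright black handle tab, 14 mm thick in y (the sliding direction), 34 mm in x, its top 17 mm above this point; 117 mm in +x from the tray's middle, outside the far end wall. Frame tilted with the slope: +y up the slope, z square to the floor, which is 60 mm lower. The fence's inner face is 7 mm in +y. Moves with the fence.

How it is judged:
By the outcome, as a careful person would: the job done as asked, in the order asked, and still so for the second after the job is handed in, with the robot touching nothing.
It also fails if it takes over 72 s, if anything falls off the work surface, if the arm or the gripper's body presses on something with over 40 N, if the wrist force passes 120 N, or if a joint passes its speed limit or range.

ROBOT

A 6-joint arm with a two-finger parallel gripper is mounted at the origin on the work surface. World frame = base frame: x ahead of the robot, y to its left, z up, the work surface at z = 0. Lengths are in m, angles in rad, forces in N, time in s.
With the tool pointing down it reaches from about 0.375 to 0.9 m from the base axis. Payload 3.1 kg.
Tool frame: the origin (TCP) lies at the centre of the arm's flange, where the gripper is bolted on; the fingertips stand 173 mm ahead of it and the grasp point (between the pads) lies 155 mm ahead of it; z points along the fingers, x is the direction in which the jaws open and shut, and the axes are right-handed (so a half turn about z gives the same grasp; the last joint's range is limited). The gripper opens to 85 mm and grips with 20 to 120 N. Pads are 22 mm wide; open, the fingers measure 114 mm over their backs; the gripper's body (76 mm by 85 mm) begins 54 mm behind the grasp point. The pads swing forward as they close: fully open they stand 13 mm farther back than shut.
Start: joints at [-1.419, 0.527, 1.433, -0, 1.181, -0.178], TCP at [0.203, -0.591, 0.405] pointing down, gripper open.
Joint ranges: [-3.08, 3.08], [-0.75, 2.2], [0.22, 2.44], [-1.43, 4.57], [0, 2.65], [-2.85, 2.85]. Speed limits (rad/s): [2.79, 2.79, 3.14, 3.14, 3.14, 3.14].

INTERFACE

Orientations are given as a unit quaternion [x, y, z, w].
In Python, from station import manip gives the robot as it stands.
- The arm moves only by the shell command python3 -m jog 'ROWS' [OPENING] [FORCE]. ROWS is JSON, a list that holds one entry, the list of rows, each a list of 4 numbers: the shift along the world's x, y, z in mm, then the turn about the world's z in degrees. A call has exactly 8 rows; each row shifts and turns the commanded pose from where the row before left it; what a row does not reach is not made up. A row lasts 1/8 s, in which the tool goes at most 62.5 mm and 10.7 degrees, less where a joint would pass 70% of its speed; a pose out of reach is approached as far as the arm can. A call is refused whole if a number of a shift passes 62.5 or a number of a turn 10.7, either way. A call with a gripper value outside its range is refused whole. OPENING is the opening in per cent of the stroke, from 0 (shut) to 100 (fully open), set as the call begins (- or left out, the last holds). The fingers move at their own pace and stop on an object; FORCE is the grip in N (left out, the last holds). Time passes only in rows, so rows that do not move let the fingers close, or fill a call up. It gives the time, the measured TCP pose, the force and the opening at its end, in the units of the state.
- manip.sense(): the state, without advancing time (a new reading comes with each control period).
- manip.snapshot(name): name is "scene" or "top" or "wrist"; returns the picture (480x640x3 uint8, red, green, blue); there is no depth.
- manip.camera_info(name): a dict with "fx", "fy", "cx", "cy" (pixels), "R" (3x3) and "t" (3): a world point X has camera coordinates R X + t. Camera axes: x right, y down, z forward; pixel columns grow to the right and rows downward; lengths in m; the calibration is good to about 2 mm. A picture is of the moment at which its call begins: read the wrist's pose just before it. camera_info takes no time and is no camera call; for the wrist camera it gives the pose at the moment of the call.
- manip.sign_off(): hands the job in, once; it reports no verdict.
The state is a dict: "t": time; "q": joint angles; "qd": joint speeds; "tau": joint torques, N m; "tcp_pos": TCP position; "tool_rot": TCP orientation; "force": force on the tool from outside, world axes, zero at the start; "ft_torque": the same for the moment, N m; "finger_gap": opening from 0.0 (shut) to 1.0 (fully open).
Only numpy, scipy, OpenCV 4.12 (cv2) and the standard library are available. Lean on these libraries where they do the work, as an engineer would, in place of code of your own. Each camera call takes 0.05 s, during which the arm holds its last target. There are 200 camera calls.

## Working session

There is one attempt and no reset: what is moved stays moved. The work goes in short steps, Python scripts to look and compute and a shell command to move; the robot and the scene stay as the last step left them, time stands still between calls to the robot, and variables do not carry over. Pictures are saved under pics/ and viewed, about 8 in all and at most 12, crops included, and the job is handed in when it is done.

```bash
ls; mkdir -p pics; cat > h.py <<'E'
import numpy as np, cv2
from station import manip
def cam(n):
    c=manip.camera_info(n);return c['fx'],c['fy'],c['cx'],c['cy'],np.array(c['R']),np.array(c['t'])
def ray(c,u,v):
    fx,fy,cx,cy,R,t=c
    return -R.T@t, R.T@np.array([(u-cx)/fx,(v-cy)/fy,1.])
def plane(c,u,v,z):
    o,d=ray(c,u,v);return o+d*(z-o[2])/d[2]
def tri(*cuv):
    A=np.zeros((3,3));b=np.zeros(3);L=[ray(*x) for x in cuv]
    for o,d in L:
        d=d/np.linalg.norm(d);P=np.eye(3)-np.outer(d,d);A+=P;b+=P@o
    p=np.linalg.solve(A,b)
    r=[np.linalg.norm(np.cross(p-o,d/np.linalg.norm(d))) for o,d in L]
    return p,max(r)
def proj(c,X):
    fx,fy,cx,cy,R,t=c;q=R@np.array(X)+t;return fx*q[0]/q[2]+cx,fy*q[1]/q[2]+cy
def shot(n,name):
    im=manip.snapshot(n);cv2.imwrite('pics/'+name+'.png',im[:,:,::-1]);return im
E
python3 - <<'E'
from h import *
for n in('scene','top'):
    shot(n,n+'0');c=cam(n);print(n,[round(x,1) for x in c[:4]],(-c[4].T@c[5]).round(3),c[4].round(2).tolist())
s=manip.sense();print({k:np.round(v,3).tolist() for k,v in s.items()})
E
```

```text
pics
scene [540.8, 540.8, 312.5, 242.4] [1.23  0.282 0.719] [[-0.42, 0.91, 0.02], [0.56, 0.27, -0.78], [-0.72, -0.32, -0.62]]
top [492.1, 492.1, 317.7, 239.3] [ 0.488 -0.044  1.16 ] [[0.02, -1.0, -0.03], [-1.0, -0.02, -0.09], [0.09, 0.03, -1.0]]
{'t': 0.1, 'q': [-1.419, 0.528, 1.434, 0.0, 1.181, -0.179], 'qd': [-0.001, -0.002, -0.001, -0.001, -0.0, -0.0], 'tau': [-0.0, -44.331, -17.859, -0.0, 0.004, -0.0], 'tcp_pos': [0.203, -0.591, 0.404], 'tool_rot': [0.814, -0.581, -0.001, -0.001], 'force': [-0.332, -0.687, 0.475], 'ft_torque': [-0.015, 0.022, -0.013], 'finger_gap': 1.0}
```

View pics/scene0.png

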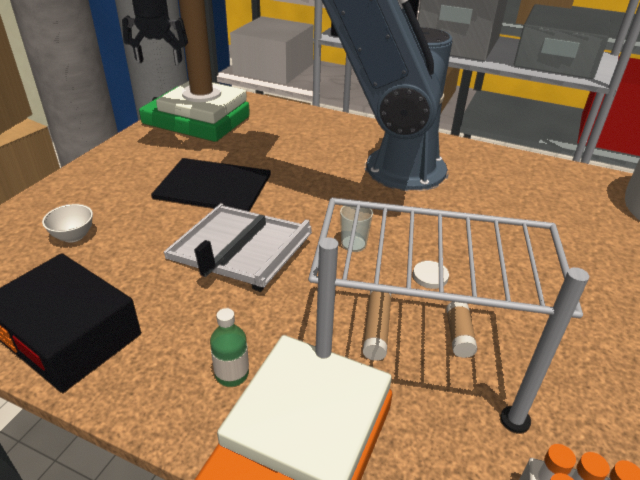

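View pics/top0.png

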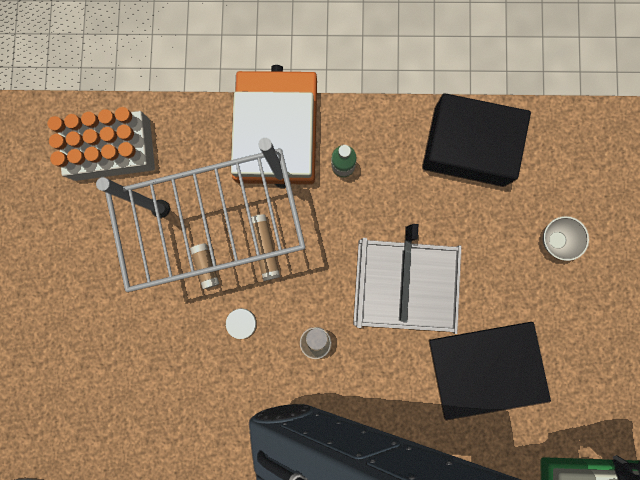

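```bash
python3 - <<'E'
from h import *
T=cam('top');S=cam('scene')
for n,p,z in [('L far',(261,217),.02),('L near',(270,276),.02),('S far',(198,246),.02),('S near',(210,287),.02),('rail L',(128,290),.236),('rail R',(304,247),.236),('rear L',(107,186),.236),('rear R',(281,151),.236),('handle top',(413,227),.1),('tray TL',(363,240),.05),('tray TR',(460,247),.03),('tray BR',(456,331),.03),('tray BL',(357,327),.05),('fence far',(408,242),.05),('fence near',(404,320),.05),('glass',(315,343),.05),('dish',(241,324),.01)]:
    print(n,plane(T,*p,z).round(3))
print(tri((T,261,217),(S,375,349)),tri((T,198,246),(S,464,346)))
print(tri((T,128,290),(S,555,227)),tri((T,304,247),(S,332,202)))
print(tri((T,413,228),(S,206,245)))
im=cv2.imread('pics/top0.png');
a=cv2.resize(im[195:310,170:330],None,fx=5,fy=5,interpolation=cv2.INTER_CUBIC)[:,:800]
b=cv2.resize(cv2.imread('pics/scene0.png')[200:290,160:320],None,fx=5,fy=5)
cv2.imwrite('pics/crop0.png',a);cv2.imwrite('pics/crop1.png',b)
E
```

```text
L far [0.637 0.128 0.02 ]
L near [0.499 0.103 0.02 ]
S far [0.566 0.274 0.02 ]
S near [0.471 0.242 0.02 ]
rail L [0.465 0.344 0.236]
rail R [0.553 0.013 0.236]
rear L [0.663 0.396 0.236]
rear R [0.737 0.061 0.236]
handle top [ 0.611 -0.213  0.1  ]
tray TL [ 0.585 -0.109  0.05 ]
tray TR [ 0.575 -0.331  0.03 ]
tray BR [ 0.385 -0.322  0.03 ]
tray BL [ 0.39  -0.098  0.05 ]
fence far [ 0.582 -0.21   0.05 ]
fence near [ 0.408 -0.202  0.05 ]
glass [ 0.353 -0.006  0.05 ]
dish [0.387 0.168 0.01 ]
(array([0.63537525, 0.13343836, 0.01803478]), np.float64(0.004936665731281519)) (array([0.56562901, 0.27285119, 0.02284317]), np.float64(0.0006682895438429347))
(array([0.4644431 , 0.34842074, 0.22953845]), np.float64(0.001766363885555649)) (array([0.5530995 , 0.01416648, 0.22928902]), np.float64(0.0012340909005221475))
(array([ 0.60649997, -0.2097416 ,  0.1004295 ]), np.float64(0.0036898498183011866))
```

View pics/crop0.png

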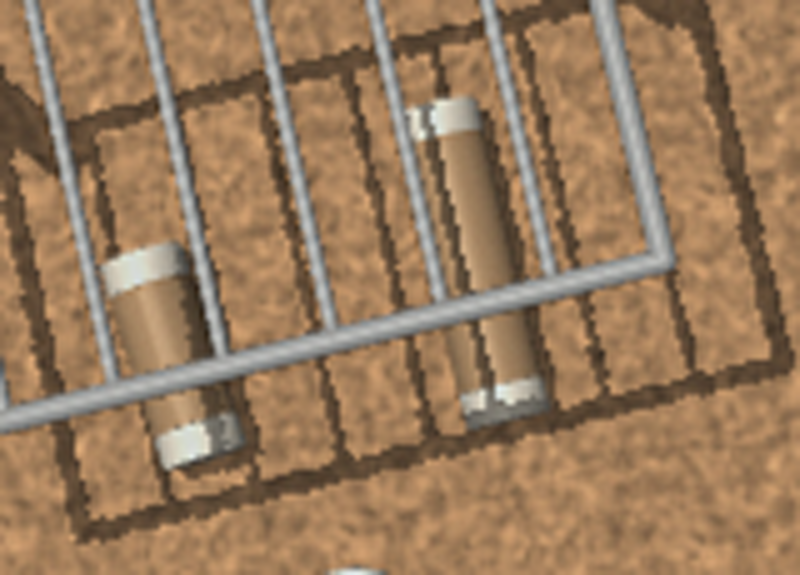

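```bash
python3 -m jog '[[[50,46,0,-2.7],[50,46,0,-2.7],[50,46,0,-2.7],[50,46,0,-2.7],[50,46,0,-2.7],[50,46,0,-2.7],[50,46,0,-2.7],[40,46,0,-2.7]]]' 60
python3 - <<'E'
from h import *
s=manip.sense();print(s['tcp_pos'].round(4) if hasattr(s['tcp_pos'],'round') else s['tcp_pos'],np.round(s['q'],3))
c=cam('wrist');im=shot('wrist','w1');shot('scene','s1')
print((-c[4].T@c[5]).round(4),c[:4],c[4].round(3).tolist());np.save('w1.npy',np.array([*c[:4],*c[4].ravel(),*c[5]]))
E
```

```text
t: 1.1
tcp_pos: [0.5664, -0.2474, 0.4043]
tool_rot: [-0.69, 0.724, 0.0, -0.0]
force: [0.7, -0.5, -0.5]
finger_gap: 0.599
[ 0.5664 -0.2474  0.4043] [-0.592  0.519  1.451 -0.     1.172  1.026]
[ 0.6464 -0.2509  0.3732] (344.57810821476045, 344.57810821476045, 323.0206169635143, 243.47836995326224) [[-0.048, -0.999, 0.001], [-0.95, 0.046, 0.308], [-0.308, 0.014, -0.951]]
```

View pics/w1.png

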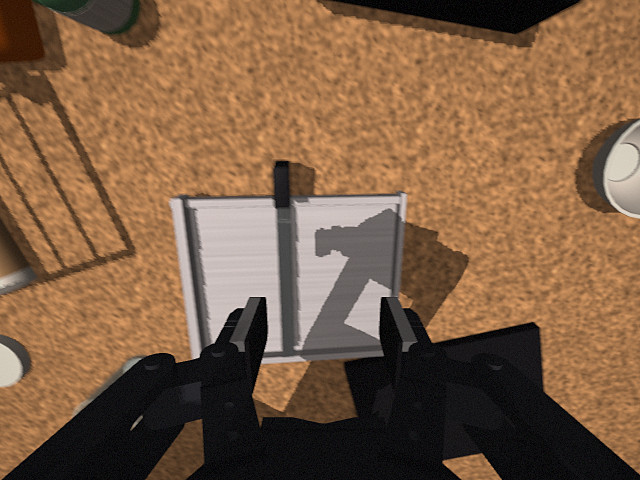

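```bash
python3 - <<'E'
from h import *
a=np.load('w1.npy');W=(*a[:4],a[4:13].reshape(3,3),a[13:]);T=cam('top')
wi=cv2.imread('pics/w1.png').max(2);ti=cv2.imread('pics/top0.png').max(2)
for im,r in((wi,(150,215,260,310)),(ti,(215,250,398,425))):
    m=(im[r[0]:r[1],r[2]:r[3]]<45).astype(np.uint8)
    for row in m[::3]: print(''.join('.#'[v] for v in row))
    n,l,st,ce=cv2.connectedComponentsWithStats(m);print([(s+[r[2],r[0],0,0,0]).tolist() for s in st[1:] if s[4]>20])
for z in(.1,):
    for p in((275,161),(289,161),(276,207),(289,207)):print(p,plane(W,*p,z).round(4))
for n,p,z in(('TL',(172,199),.056),('BL',(193,362),.056),('TR',(405,194),.025),('BR',(398,357),.025),('fenceN',(289,352),.05),('fenceF',(286,210),.05)): print(n,plane(W,*p,z).round(4))
E
```

```text
..................................................
..................................................
..................................................
..................................................
................#############.....................
................#############.....................
...............##############.....................
..............###############.....................
..............###.###########.....................
..............###############.....................
...............##############.....................
...............##############.....................
...............##############.....................
...............##############.....................
...............##############.....................
..............#################...................
..............###############.....................
................##############....................
................##############....................
................####..#....##.....................
..................................................
..................................................
[[274, 161, 17, 47, 652]]
...........................
...........................
...........................
..............######.......
........############.......
........############.......
........############.......
........############.......
........##########.........
...........................
...........................
...........................
[[406, 224, 12, 18, 189]]
(275, 161) [ 0.6267 -0.2129  0.1   ]
(289, 161) [ 0.6262 -0.2237  0.1   ]
(276, 207) [ 0.5906 -0.2104  0.1   ]
(289, 207) [ 0.5901 -0.2209  0.1   ]
TL [ 0.5938 -0.1081  0.056 ]
BL [ 0.415  -0.0982  0.056 ]
TR [ 0.5824 -0.3313  0.025 ]
BR [ 0.3876 -0.3279  0.025 ]
fenceN [ 0.4184 -0.2027  0.05  ]
fenceF [ 0.5771 -0.2123  0.05  ]
```

```bash
python3 -m jog '[[[21,16,0,0],[21,16,0,0],[0,0,-30,0],[0,0,-40,0],[0,0,-40,0],[0,0,-40,0],[0,0,-14,0],[0,0,0,0]]]' 60
python3 -m jog '[[[0,0,0,0],[0,0,0,0],[0,0,0,0],[0,0,0,0],[0,0,0,0],[0,0,0,0],[0,0,0,0],[0,0,0,0]]]' 0 25
python3 - <<'E'
from h import *
shot('scene','s2')
E
```

```text
t: 2.2
tcp_pos: [0.6066, -0.2173, 0.24]
tool_rot: [-0.69, 0.723, 0.001, -0.0]
force: [0.6, 0.6, 0.1]
finger_gap: 0.599
t: 3.2
tcp_pos: [0.6076, -0.2171, 0.2426]
tool_rot: [-0.69, 0.723, -0.001, 0.001]
force: [0.2, 0.3, 7.3]
finger_gap: 0.185
```

```bash
python3 -m jog '[[[-1,-15,-1.6,0],[-1,-15,-1.6,0],[-1,-15,-1.6,0],[-1,-15,-1.6,0],[-1,-15,-1.6,0],[-1,-10,-1,0],[-1,-10,-1,0],[0,0,0,0]]]'
python3 -m jog '[[[0,-4,-0.4,0],[0,-4,-0.4,0],[0,-4,-0.4,0],[0,-4,-0.4,0],[0,-4,-0.4,0],[0,-3,-0.3,0],[0,-3,-0.3,0],[0,0,0,0]]]'
```

```text
t: 4.25
tcp_pos: [0.6021, -0.3128, 0.2325]
tool_rot: [-0.69, 0.724, -0.004, 0.002]
force: [6.1, -2.0, 2.3]
finger_gap: 0.186
t: 5.25
tcp_pos: [0.6027, -0.3238, 0.2314]
tool_rot: [-0.689, 0.724, 0.011, 0.011]
force: [9.4, 41.1, 25.9]
finger_gap: 0.176
```

```bash
python3 -m jog '[[[0,0,0,0],[0,0,0,0],[0,0,0,0],[0,0,10,0],[0,0,30,0],[0,0,40,0],[0,0,40,0],[0,0,40,0]]]' 45
python3 - <<'E'
from h import *
s=manip.sense();print(np.round(s['tcp_pos'],4),np.round(s['q'],3))
c=cam('wrist');im=shot('wrist','w2');t=shot('top','t2')
np.save('w2.npy',np.array([*c[:4],*c[4].ravel(),*c[5]]))
a=cv2.imread('pics/w2.png');b=cv2.imread('pics/t2.png')
cv2.imwrite('pics/v2.png',np.hstack([cv2.resize(a,(400,300)),cv2.resize(b,(400,300))]))
E
```

```text
t: 6.25
tcp_pos: [0.5998, -0.3377, 0.3895]
tool_rot: [-0.691, 0.723, -0.0, -0.0]
force: [-0.0, -0.6, -0.5]
finger_gap: 0.454
[ 0.5998 -0.3377  0.3895] [-6.750e-01  6.310e-01  1.274e+00 -1.000e-03  1.236e+00  9.420e-01]
```

View pics/v2.png

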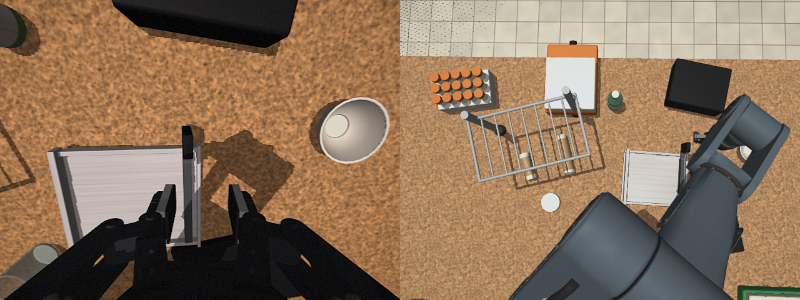

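```bash
python3 -m jog '[[[40,-32,10,-5],[40,-32,10,-5],[40,-32,10,-5],[40,-32,10,-5],[30,-24,0,-5],[30,-24,0,-5],[30,-24,0,-5],[30,-24,0,-1]]]'
python3 - <<'E'
from h import *
s=manip.sense();print(np.round(s['tcp_pos'],4),np.round(s['q'],3),np.round(s['tool_rot'],3))
E
```

```text
t: 7.35
tcp_pos: [0.7981, -0.5104, 0.4014]
tool_rot: [-0.433, 0.901, -0.029, 0.016]
force: [0.9, 0.2, 0.9]
finger_gap: 0.451
[ 0.7981 -0.5104  0.4014] [-0.687  1.103  0.22   0.005  1.752  1.559] [-0.433  0.901 -0.029  0.016]
```

```bash
python3 -m jog '[[[45,-37,0,0],[45,-37,0,0],[45,-37,0,0],[45,-37,0,0],[0,0,0,0],[0,0,0,0],[0,0,60,0],[0,0,60,0]]]'
python3 - <<'E'
from h import *
from scipy.spatial.transform import Rotation as R
s=manip.sense();print(np.round(s['tcp_pos'],4),np.round(s['q'],3),R.from_quat(s['tool_rot']).as_matrix().round(3))
E
```

```text
t: 8.35
tcp_pos: [0.7856, -0.5297, 0.4699]
tool_rot: [-0.431, 0.895, -0.099, 0.058]
force: [0.1, 0.2, 2.0]
finger_gap: 0.45
[ 0.7856 -0.5297  0.4699] [-0.714  1.033  0.219  0.028  1.662  1.536] [[-0.622 -0.76   0.189]
 [-0.783  0.609 -0.127]
 [-0.019 -0.227 -0.974]]
```

```bash
python3 -m jog '[[[40,-32,60,0],[40,-32,60,0],[40,-32,60,0],[30,-24,0,0],[-40,27,-40,0],[-50,35,-40,0],[-50,35,-40,0],[0,0,0,0]]]'
cat > st.py <<'E'
from h import *
from scipy.spatial.transform import Rotation as R
s=manip.sense();M=R.from_quat(s['tool_rot']).as_matrix();z=M[:,2];x=M[:,0]
p=np.array(s['tcp_pos']);print('tcp',(p*1000).round(1),'q',np.round(s['q'],2))
print('tilt',np.degrees(np.arccos(-z[2])).round(1),'az',np.degrees(np.arctan2(z[1],z[0])).round(1),'jaw az',np.degrees(np.arctan2(x[1],x[0])).round(1),'jaw el',np.degrees(np.arcsin(x[2])).round(1),'grasp',((p+.155*z)*1000).round(1),'tip',((p+.173*z)*1000).round(1),'t',s['t'])
E
python3 st.py
```

```text
t: 9.35
tcp_pos: [0.6519, -0.4508, 0.4309]
tool_rot: [-0.428, 0.89, -0.135, 0.083]
force: [0.1, 0.9, -0.7]
finger_gap: 0.451
tcp [ 651.9 -450.8  430.9] q [-0.75  0.7   1.04  0.06  1.09  1.47]
tilt 18.2 az -32.9 jaw az -128.4 jaw el -1.8 grasp [ 692.6 -477.2  283.7] tip [ 697.4 -480.3  266.6] t 9.35
```

```bash
python3 -m jog '[[[50,-45,30,0],[50,-45,40,0],[50,-45,60,0],[40,-40,60,0],[40,-40,60,0],[30,-30,60,0],[0,0,0,0],[0,0,0,0]]]'; python3 st.py
```

```text
t: 10.35
tcp_pos: [0.7341, -0.5528, 0.6144]
tool_rot: [-0.421, 0.876, -0.207, 0.118]
force: [1.1, 0.3, -0.5]
finger_gap: 0.45
tcp [ 734.1 -552.8  614.4] q [-0.78  0.88  0.22  0.08  1.57  1.49]
tilt 27.5 az -34.7 jaw az -128.2 jaw el -1.8 grasp [ 793.  -593.5  476.9] tip [ 799.8 -598.2  461. ] t 10.35
```

```bash
python3 -m jog '[[[-20,40,-16,3.1],[-20,40,-16,3.1],[-20,40,-16,3.1],[-20,40,-16,3.1],[-20,40,-16,3.1],[-20,40,-16,3.1],[-20,40,-16,3.1],[-20,40,-16,3.1]]]' 80
python3 -m jog '[[[-18,40,-14,3.1],[-18,40,-14,3.1],[-18,40,-14,3.1],[-18,40,-14,3.1],[-18,40,-14,3.1],[-18,40,-14,3.1],[-18,40,-14,3.1],[0,0,0,3.1]]]'
python3 st.py
python3 - <<'E'
from h import *
c=cam('wrist');im=shot('wrist','w3');t=shot('top','t3')
np.save('w3.npy',np.array([*c[:4],*c[4].ravel(),*c[5]]))
E
```

```text
t: 11.35
tcp_pos: [0.5767, -0.2345, 0.4863]
tool_rot: [-0.599, 0.764, -0.178, 0.159]
force: [-0.3, 0.1, 1.8]
finger_gap: 0.799
t: 12.35
tcp_pos: [0.4501, 0.0476, 0.3868]
tool_rot: [0.751, -0.616, 0.137, -0.193]
force: [-0.1, -0.3, 1.2]
finger_gap: 0.797
tcp [450.1  47.6 386.8] q [-0.2   0.28  2.01  0.48  0.47  0.78]
tilt 27.4 az 15.3 jaw az -78.3 jaw el -1.9 grasp [518.9  66.4 249.2] tip [526.9  68.6 233.2] t 12.35
```

View pics/w3.png

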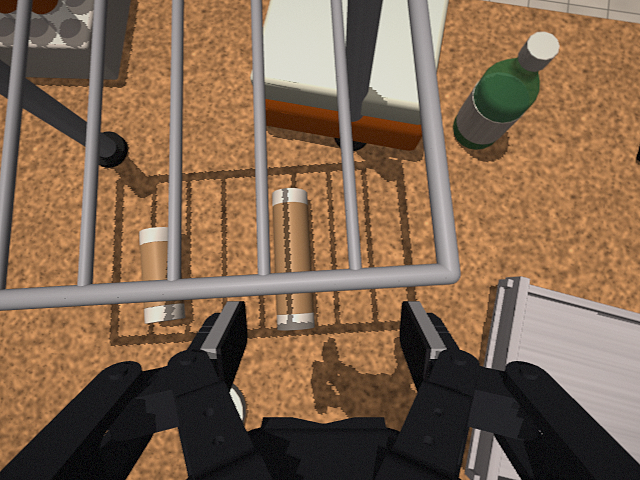

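```bash
python3 - <<'E'
from h import *
a=np.load('w3.npy');W=(*a[:4],a[4:13].reshape(3,3),a[13:]);T=cam('top')
print('cam',(-W[4].T@W[5]).round(3))
for n,w,t in(('Lfar capedge',(290,188),(259.5,215)),('Lnear',(295,326),(271,277.5)),('Sfar',(154,229),(198,245)),('Snear',(166,322),(210.5,288)),('railR',(452,275),(304,247))):
    p,r=tri((W,*w),(T,*t));print(n,p.round(4),'res',round(r,4),'z=.03:',plane(W,*w,.03).round(4),plane(T,*t,.03).round(4))
print('Lnear z .02',plane(W,295,326,.02))
for w in((0,300),(230,287),(452,275)): print('rail',plane(W,*w,.236).round(4))
E
```

```text
cam [0.534 0.065 0.396]
Lfar capedge [0.6351 0.128  0.0624] res 0.0024 z=.03: [0.6444 0.1368 0.03  ] [0.64   0.1306 0.03  ]
Lnear [ 0.4963  0.1033 -0.006 ] res 0.0007 z=.03: [0.4999 0.0992 0.03  ] [0.4959 0.0993 0.03  ]
Sfar [0.5678 0.2691 0.0387] res 0.0011 z=.03: [0.5697 0.274  0.03  ] [0.5673 0.2716 0.03  ]
Snear [ 0.4695  0.2475 -0.003 ] res 0.0017 z=.03: [0.4761 0.2333 0.03  ] [0.4687 0.2383 0.03  ]
railR [0.5548 0.0131 0.2331] res 0.0015 z=.03: [ 0.5845 -0.051   0.03  ] [0.5676 0.0252 0.03  ]
Lnear z .02 [0.49895524 0.10016769 0.02      ]
rail [0.5022 0.2187 0.236 ]
rail [0.53   0.1132 0.236 ]
rail [0.5559 0.0142 0.236 ]
```

```bash
python3 -m jog '[[[-20,14,0,0.5],[-20,14,-10,0.5],[0,0,-45,0],[0,0,-45,0],[0,0,-45,0],[0,0,-40,0],[0,0,-25,0],[0,0,0,0]]]' 85; python3 st.py
```

```text
t: 13.45
tcp_pos: [0.4152, 0.0777, 0.2607]
tool_rot: [0.755, -0.607, 0.127, -0.214]
force: [-0.7, -0.3, -0.5]
finger_gap: 0.854
tcp [415.2  77.7 260.7] q [-0.15  0.55  2.21  1.85  0.25 -0.6 ]
tilt 28.8 az 20.4 jaw az -76.7 jaw el -3.9 grasp [485.2 103.7 124.9] tip [493.3 106.8 109.1] t 13.45
```

```bash
python3 -m jog '[[[0,-1,-13,0],[0,-1,-13,0],[0,-1,-13,0],[0,-1,-13,0],[0,0,-13,0],[0,0,-13,0],[0,0,-11,0],[0,0,0,0]]]' 90; python3 st.py
```

```text
t: 14.45
tcp_pos: [0.4145, 0.0742, 0.1724]
tool_rot: [0.755, -0.606, 0.127, -0.215]
force: [-0.4, -1.3, -0.3]
finger_gap: 0.9
tcp [414.5  74.2 172.4] q [-0.16  0.81  2.25  2.53  0.43 -1.33]
tilt 28.9 az 20.6 jaw az -76.5 jaw el -3.9 grasp [484.6 100.6  36.7] tip [492.7 103.6  20.9] t 14.45
```

```bash
python3 -m jog '[[[0,0,-5,0],[10,2,-4,0],[11,2,0,0],[11,2,0,0],[11,2,0,0],[11,2,0,0],[11,2,0,0],[11,3,0,0]]]' 90; python3 st.py
python3 - <<'E'
from h import *
c=cam('wrist');im=shot('wrist','w4');t=shot('scene','s4')
np.save('w4.npy',np.array([*c[:4],*c[4].ravel(),*c[5]]))
cv2.imwrite('pics/v4.png',np.hstack([cv2.resize(im,(400,300)),t[140:440,220:620]])[:,:,::-1])
E
```

```text
t: 15.45
tcp_pos: [0.4899, 0.0897, 0.1638]
tool_rot: [0.755, -0.606, 0.127, -0.214]
force: [-0.1, -0.2, -0.4]
finger_gap: 0.899
tcp [489.9  89.7 163.8] q [-0.1   0.81  2.05  2.25  0.28 -0.96]
tilt 28.8 az 20.5 jaw az -76.5 jaw el -3.9 grasp [560.  115.9  28.1] tip [568.1 118.9  12.3] t 15.45
```

View pics/v4.png

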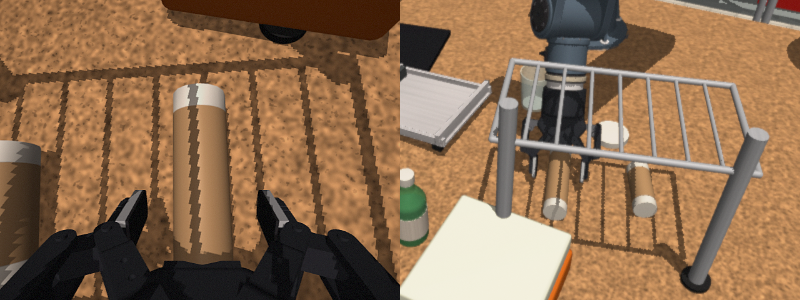

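```bash
python3 -m jog '[[[0,0,-3,0],[0,0,-3,0],[0,0,0,0],[0,0,0,0],[0,0,0,0],[0,0,0,0],[0,0,0,0],[0,0,0,0]]]' 0 40; python3 st.py;  python3 -m jog '[[[0,0,0,0],[0,0,0,0],[0,0,3,0],[0,0,3,0],[0,0,3,0],[0,0,3,0],[0,0,0,0],[0,0,0,0]]]'; python3 st.py
python3 - <<'E'
from h import *
im=shot('wrist','w5');t=shot('scene','s5')
cv2.imwrite('pics/v5.png',np.hstack([cv2.resize(im,(400,300)),t[140:440,220:620]])[:,:,::-1])
E
```

```text
t: 16.55
tcp_pos: [0.4887, 0.0893, 0.1573]
tool_rot: [0.756, -0.606, 0.126, -0.213]
force: [-0.3, 0.1, -1.3]
finger_gap: 0.456
tcp [488.7  89.3 157.3] q [-0.1   0.82  2.05  2.29  0.29 -1.01]
tilt 28.7 az 20.6 jaw az -76.5 jaw el -3.9 grasp [558.4 115.5  21.4] tip [566.5 118.6   5.6] t 16.55
t: 17.55
tcp_pos: [0.4888, 0.0894, 0.1695]
tool_rot: [0.756, -0.606, 0.127, -0.214]
force: [1.3, -0.1, -3.2]
finger_gap: 0.455
tcp [488.8  89.4 169.5] q [-0.1   0.8   2.05  2.21  0.27 -0.93]
tilt 28.8 az 20.6 jaw az -76.5 jaw el -3.9 grasp [558.6 115.7  33.7] tip [566.7 118.7  17.9] t 17.55
```

View pics/v5.png

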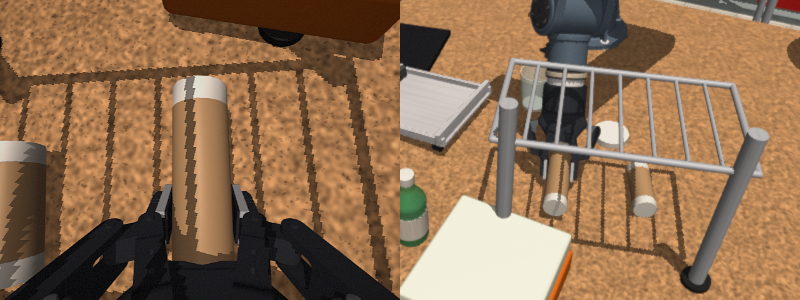

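```bash
python3 -m jog '[[[-10,-2,0.5,0],[-10,-2,0.5,0],[-10,-2,0.5,0],[-10,-2,0.5,0],[-10,-2,0.5,0],[-10,-2,0.5,0],[-10,-2,0,0],[-8,-2,0,0]]]'; python3 st.py;  python3 -m jog '[[[0,0,11,0],[0,0,11,0],[0,0,11,0],[0,0,11,0],[0,0,11,0],[0,0,11,0],[0,0,11,0],[0,0,11,0]]]'; python3 st.py
```

```text
t: 18.65
tcp_pos: [0.4106, 0.0733, 0.1725]
tool_rot: [0.756, -0.606, 0.127, -0.214]
force: [0.0, 0.2, -3.3]
finger_gap: 0.458
tcp [410.6  73.3 172.5] q [-0.17  0.81  2.26  2.54  0.44 -1.34]
tilt 28.8 az 20.6 jaw az -76.5 jaw el -3.9 grasp [480.4  99.5  36.6] tip [488.5 102.6  20.8] t 18.65
t: 19.65
tcp_pos: [0.4105, 0.0735, 0.2608]
tool_rot: [0.756, -0.606, 0.126, -0.214]
force: [1.1, 0.8, -3.1]
finger_gap: 0.456
tcp [410.5  73.5 260.8] q [-0.17  0.55  2.22  1.87  0.26 -0.63]
tilt 28.8 az 20.7 jaw az -76.5 jaw el -3.9 grasp [480.3  99.8 125. ] tip [488.4 102.9 109.2] t 19.65
```

```bash
python3 -m jog '[[[8,-22,0,-1],[6,-22,0,-1],[4,-22,0,-1],[2,-22,0,-1],[0,-22,0,-1],[0,-22,0,-1],[0,-22,0,-1],[0,-22,0,-1]]]'; python3 st.py;  python3 -m jog '[[[0,-20,0,-1],[0,-20,0,-1],[0,-20,0,-1],[-5,-20,0,-1],[-5,-20,0,-1],[-5,-20,0,-1],[-7,-20,0,-1],[-7,-17,0,-1]]]'; python3 st.py
python3 - <<'E'
from h import *
c=cam('wrist');im=shot('wrist','w6');t=shot('top','t6')
np.save('w6.npy',np.array([*c[:4],*c[4].ravel(),*c[5]]))
cv2.imwrite('pics/v6.png',np.hstack([cv2.resize(im[:,20:],None,fx=.85,fy=.85),t[150:400,300:480][:,:].copy().repeat(1,0) if 0 else cv2.resize(t[190:360,300:480],(270,408))])[:,:,::-1])
E
```

```text
t: 20.65
tcp_pos: [0.4304, -0.1031, 0.2604]
tool_rot: [0.711, -0.658, 0.141, -0.205]
force: [0.1, 0.3, -3.5]
finger_gap: 0.454
tcp [ 430.4 -103.1  260.4] q [-0.59  0.56  2.15  1.38  0.36 -0.4 ]
tilt 28.8 az 12.7 jaw az -84.5 jaw el -3.9 grasp [503.2 -86.6 124.5] tip [511.6 -84.7 108.8] t 20.65
t: 21.65
tcp_pos: [0.4013, -0.2601, 0.2604]
tool_rot: [-0.664, 0.706, -0.155, 0.194]
force: [-0.0, -0.4, -3.6]
finger_gap: 0.454
tcp [ 401.3 -260.1  260.4] q [-0.92  0.58  2.04  1.1   0.47 -0.27]
tilt 28.8 az 4.7 jaw az -92.5 jaw el -3.9 grasp [ 475.6 -254.   124.5] tip [ 484.2 -253.3  108.7] t 21.65
```

View pics/v6.png

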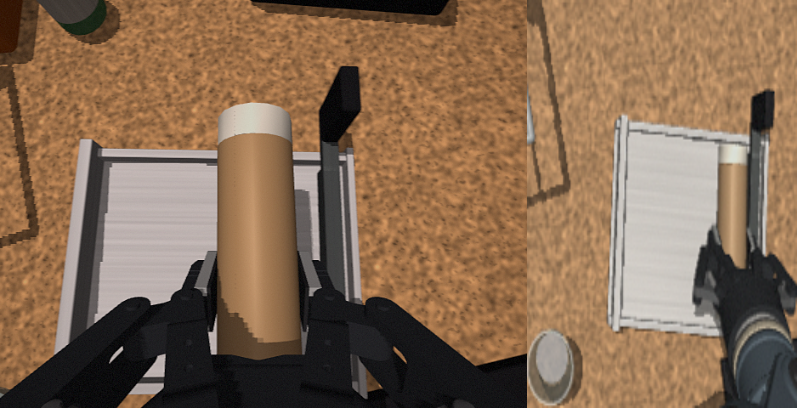

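```bash
python3 - <<'E'
from h import *
a=np.load('w6.npy');W=(*a[:4],a[4:13].reshape(3,3),a[13:]);T=cam('top')
P=lambda x,y:(x/.85+20,y/.85)
for n,p,z in(('fence in far',P(320,170),.037),('fence in near',P(318,260),.037),('hiwall base far',P(103,163),.032),('hiwall base near',P(87,300),.032),('farwall top L',P(104,150),.044),('farwall top R',P(345,150),.03),('nearwall top',P(150,385),.038),('tube axis far',P(254,104),.142),('tube mid',P(256.5,200),.142)):
    print(n,plane(W,*p,z).round(4))
q=lambda x,y:(300+(x-527)/1.5,190+y/2.4)
for n,p,z in(('farL',q(622,122),.05),('farR',q(752,137),.03),('nearL',q(613,328),.05),('tubefar',q(733,143),.142),('tubewid',q(732,200),.142),('handle',q(764,93),.09),('fence in',q(750,160),.037)): print('top',n,plane(T,*p,z).round(4))
E
```

```text
fence in far [ 0.5586 -0.3029  0.037 ]
fence in near [ 0.4861 -0.2954  0.037 ]
hiwall base far [ 0.5791 -0.1142  0.032 ]
hiwall base near [ 0.4624 -0.1073  0.032 ]
farwall top L [ 0.586 -0.122  0.044]
farwall top R [ 0.5771 -0.3265  0.03  ]
nearwall top [ 0.4002 -0.1642  0.038 ]
tube axis far [ 0.5611 -0.257   0.142 ]
tube mid [ 0.514  -0.2562  0.142 ]
top farL [ 0.5828 -0.1098  0.05  ]
top farR [ 0.5741 -0.3085  0.03  ]
top nearL [ 0.391  -0.0992  0.05  ]
top tubefar [ 0.5599 -0.2564  0.142 ]
top tubewid [ 0.5111 -0.2551  0.142 ]
top handle [ 0.6097 -0.3117  0.09  ]
top fence in [ 0.5518 -0.3038  0.037 ]
```

```bash
python3 -m jog '[[[3,5,-10,-0.5],[0,0,-12,0],[0,0,-12,0],[0,0,-12,0],[0,0,-12,0],[0,0,-12,0],[0,0,-8,0],[0,0,0,0]]]'; python3 st.py;  python3 -m jog '[[[0,0,-1,0],[0,0,-1,0],[0,0,-1,0],[0,0,-1,0],[0,0,-1,0],[0,0,0,0],[0,0,0,0],[0,0,0,0]]]'; python3 st.py
```

```text
t: 22.75
tcp_pos: [0.4048, -0.2539, 0.182]
tool_rot: [-0.661, 0.708, -0.155, 0.194]
force: [0.3, -0.5, -2.6]
finger_gap: 0.456
tcp [ 404.8 -253.9  182. ] q [-0.9   0.77  2.07  1.55  0.41 -0.75]
tilt 28.7 az 4.3 jaw az -93.0 jaw el -4.0 grasp [ 479.  -248.3   46.1] tip [ 487.7 -247.6   30.3] t 22.75
t: 23.75
tcp_pos: [0.4048, -0.2546, 0.1775]
tool_rot: [-0.661, 0.708, -0.156, 0.193]
force: [-0.4, -0.3, -2.2]
finger_gap: 0.457
tcp [ 404.8 -254.6  177.5] q [-0.9   0.78  2.07  1.58  0.41 -0.78]
tilt 28.8 az 4.1 jaw az -93.0 jaw el -3.9 grasp [ 479.1 -249.2   41.6] tip [ 487.8 -248.6   25.8] t 23.75
```

```bash
python3 -m jog '[[[0,0,-1,0],[0,0,0,0],[0,0,-1,0],[0,0,0,0],[0,0,-0.5,0],[0,0,0,0],[0,0,0,0],[0,0,0,0]]]'; python3 st.py
```

```text
t: 24.75
tcp_pos: [0.4048, -0.2546, 0.175]
tool_rot: [-0.661, 0.708, -0.156, 0.193]
force: [0.1, -0.5, -2.6]
finger_gap: 0.457
tcp [ 404.8 -254.6  175. ] q [-0.9   0.78  2.07  1.59  0.41 -0.79]
tilt 28.8 az 4.1 jaw az -93.0 jaw el -3.9 grasp [ 479.2 -249.2   39.1] tip [ 487.8 -248.6   23.4] t 24.75
```

```bash
python3 -m jog '[[[0,0,-1,0],[0,0,0,0],[0,0,-1,0],[0,0,0,0],[0,0,-1,0],[0,0,0,0],[0,0,0,0],[0,0,0,0]]]'; python3 st.py
```

```text
t: 25.75
tcp_pos: [0.4044, -0.2544, 0.1742]
tool_rot: [-0.66, 0.708, -0.158, 0.194]
force: [-8.7, 0.3, 21.1]
finger_gap: 0.456
tcp [ 404.4 -254.4  174.2] q [-0.9   0.79  2.07  1.61  0.41 -0.81]
tilt 29.0 az 3.9 jaw az -93.0 jaw el -3.8 grasp [ 479.2 -249.3   38.6] tip [ 487.9 -248.7   22.8] t 25.75
```

```bash
python3 -m jog '[[[0,0,1,0],[0,0,0,0],[0,0,0,0],[0,-2,0,0],[0,-2,0,0],[0,-1,0,0],[0,0,0,0],[0,0,0,0]]]' 54; python3 st.py; python3 -m jog '[[[0,0,5,0],[0,0,6,0],[0,0,8,0],[0,0,12,0],[0,0,12,0],[0,0,12,0],[0,0,12,0],[0,0,12,0]]]'; python3 st.py
python3 - <<'E'
from h import *
c=cam('wrist');im=shot('wrist','w7');t=shot('top','t7')
np.save('w7.npy',np.array([*c[:4],*c[4].ravel(),*c[5]]))
cv2.imwrite('pics/v7.png',np.hstack([cv2.resize(im[:,20:],None,fx=.85,fy=.85),cv2.resize(t[190:360,300:480],(270,408))])[:,:,::-1])
E
```

```text
t: 26.75
tcp_pos: [0.4047, -0.2596, 0.173]
tool_rot: [-0.661, 0.708, -0.156, 0.193]
force: [0.0, -0.6, 0.8]
finger_gap: 0.541
tcp [ 404.7 -259.6  173. ] q [-0.91  0.79  2.06  1.58  0.41 -0.79]
tilt 28.8 az 4.1 jaw az -93.0 jaw el -3.9 grasp [ 479.1 -254.3   37.1] tip [ 487.7 -253.7   21.3] t 26.75
t: 27.75
tcp_pos: [0.4046, -0.2592, 0.2529]
tool_rot: [-0.661, 0.708, -0.156, 0.193]
force: [0.4, 0.2, 0.1]
finger_gap: 0.541
tcp [ 404.6 -259.2  252.9] q [-0.91  0.6   2.04  1.14  0.46 -0.3 ]
tilt 28.8 az 4.1 jaw az -93.0 jaw el -3.9 grasp [ 479.  -253.9  117. ] tip [ 487.6 -253.3  101.2] t 27.75
```

View pics/v7.png

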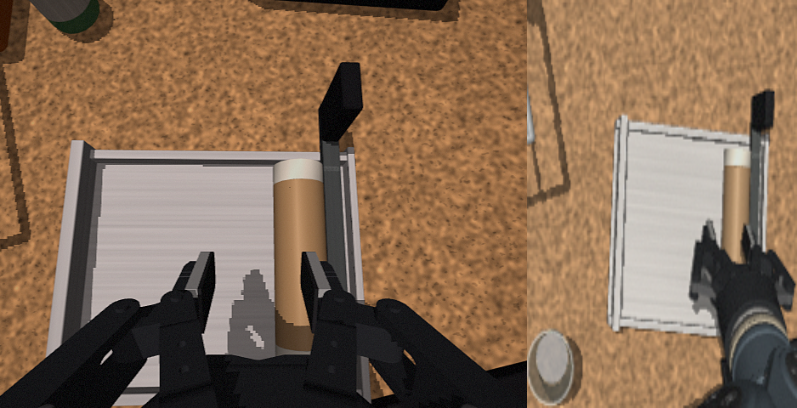

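```bash
python3 -m jog '[[[3,20,2,0.9],[3,20,2,0.9],[3,20,2,0.9],[3,20,2,0.9],[3,20,2,0.9],[3,20,2,0.9],[2,20,2,0.9],[2,20,2,0.9]]]' 90; python3 -m jog '[[[1,20,0,0.9],[1,20,0,0.9],[0,20,0,0.9],[0,20,0,0.9],[0,20,0,0.9],[0,20,0,0.9],[-2,20,0,0.9],[-3,20,0,0.9]]]'; python3 st.py;python3 -m jog '[[[-4,18,0,0.8],[-4,18,0,0.8],[-4,18,0,0.8],[-4,18,0,0.8],[-4,18,0,0.8],[-4,18,0,0.8],[-4,18,0,0.8],[-4,18,0,0.7]]]'; python3 st.py
python3 - <<'E'
from h import *
c=cam('wrist');im=shot('wrist','w8')
np.save('w8.npy',np.array([*c[:4],*c[4].ravel(),*c[5]]))
h=cv2.cvtColor(im,cv2.COLOR_RGB2HSV);m=((h[...,1]<45)&(h[...,2]>150)).astype(np.uint8)
n,l,st,ce=cv2.connectedComponentsWithStats(m);print([(s.tolist(),c.round().tolist()) for s,c in zip(st[1:],ce[1:]) if s[4]>150])
E
```

```text
t: 28.85
tcp_pos: [0.4262, -0.0972, 0.2677]
tool_rot: [0.705, -0.665, 0.142, -0.203]
force: [0.7, 0.5, -0.6]
finger_gap: 0.897
t: 29.85
tcp_pos: [0.4225, 0.0624, 0.2677]
tool_rot: [0.745, -0.619, 0.129, -0.211]
force: [-0.3, -0.3, 0.3]
finger_gap: 0.898
tcp [422.5  62.4 267.7] q [-0.19  0.53  2.19  1.7   0.24 -0.45]
tilt 28.7 az 18.8 jaw az -78.5 jaw el -3.9 grasp [492.9  86.3 131.7] tip [501.1  89.1 115.9] t 29.85
t: 30.85
tcp_pos: [0.3899, 0.2059, 0.2676]
tool_rot: [0.778, -0.577, 0.118, -0.217]
force: [0.1, 0.5, 0.2]
finger_gap: 0.902
tcp [389.9 205.9 267.6] q [ 0.2   0.54  2.16  1.97  0.12 -0.46]
tilt 28.6 az 25.0 jaw az -72.2 jaw el -3.9 grasp [457.2 237.3 131.5] tip [465.  240.9 115.7] t 30.85
[([157, 2, 19, 60, 495], [167.0, 39.0]), ([482, 9, 18, 52, 444], [490.0, 42.0]), ([40, 65, 572, 38, 15897], [329.0, 82.0]), ([308, 160, 44, 26, 835], [329.0, 171.0]), ([312, 274, 38, 24, 807], [330.0, 286.0])]
```

View pics/w8.png

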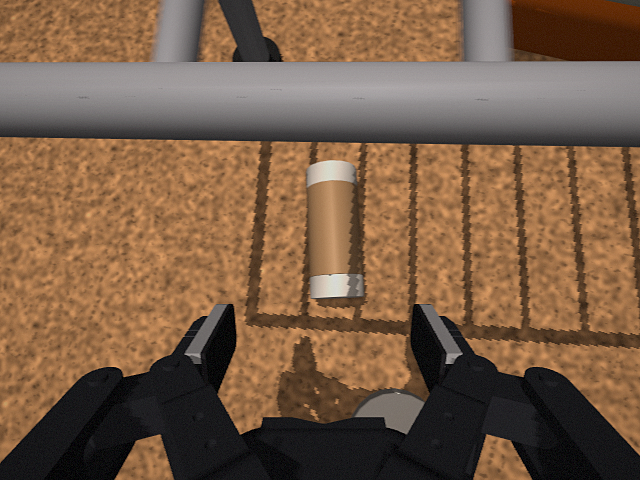

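```bash
python3 - <<'E'
from h import *
a=np.load('w8.npy');W=(*a[:4],a[4:13].reshape(3,3),a[13:]);T=cam('top')
f=plane(W,331,161,.038);n=plane(W,336,297,.012);n2=plane(W,337,275,.04);print(f,n,n2)
f=plane(W,331,172,.036);n=plane(W,336,286,.036);d=f-n;print('mid caps',(f+n)/2,np.degrees(np.arctan2(d[1],d[0])),np.linalg.norm(d))
print(tri((W,331,172),(T,199,249)),tri((W,336,286),(T,209,284)))
print('dish edge',plane(W,395,393,.01))
E
```

```text
[0.56924017 0.27353596 0.038     ] [0.47580499 0.24114201 0.012     ] [0.48985618 0.24394165 0.04      ]
mid caps [0.5222086  0.25689517 0.036     ] 19.958461411577844 0.08420036861867464
(array([0.55809535, 0.2677299 , 0.04301179]), np.float64(0.0024982452946022905)) (array([0.48028543, 0.24196807, 0.03349454]), np.float64(0.002554714361328229))
dish edge [0.42327868 0.17994674 0.01      ]
```

```bash
python3 -m jog '[[[0,-2,-13,1],[0,0,-13,0],[0,0,-13,0],[0,0,-13,0],[0,0,-13,0],[0,0,-13,0],[0,0,-13,0],[0,0,-10,0]]]'; python3 st.py
```

```text
t: 31.9
tcp_pos: [0.3909, 0.2027, 0.1664]
tool_rot: [0.783, -0.571, 0.116, -0.218]
force: [-0.7, -0.2, -0.4]
finger_gap: 0.899
tcp [390.9 202.7 166.4] q [ 0.19  0.81  2.2   2.79  0.38 -1.34]
tilt 28.7 az 25.9 jaw az -71.2 jaw el -3.9 grasp [457.8 235.2  30.3] tip [465.5 238.9  14.5] t 31.9
```

```bash
python3 -m jog '[[[8,2,-3,0],[8,3,-2,0],[8,3,-2,0],[8,3,-1,0],[8,3,0,0],[8,3,0,0],[8,3,0,0],[5,1,0,0]]]'; python3 st.py
```

```text
t: 32.9
tcp_pos: [0.4534, 0.2237, 0.1591]
tool_rot: [0.782, -0.571, 0.117, -0.219]
force: [0.4, -1.1, -0.9]
finger_gap: 0.897
tcp [453.4 223.7 159.1] q [ 0.21  0.82  2.03  2.62  0.23 -1.13]
tilt 28.8 az 25.8 jaw az -71.3 jaw el -3.9 grasp [520.6 256.2  23.3] tip [528.4 259.9   7.5] t 32.9
```

```bash
python3 -m jog '[[[-2,0,-2,0],[0,0,0,0],[0,0,0,0],[0,0,0,0],[0,0,0,0],[0,0,0,0],[0,0,0,0],[0,0,0,0]]]' 0 40; python3 st.py;  python3 -m jog '[[[0,0,0,0],[0,0,3,0],[0,0,3,0],[0,0,3,0],[0,0,3,0],[0,0,0,0],[-8,-3,0,0],[-8,-3,0,0]]]'; python3 st.py
```

```text
t: 33.9
tcp_pos: [0.4509, 0.2235, 0.1569]
tool_rot: [0.782, -0.571, 0.117, -0.219]
force: [-0.4, -0.0, -0.9]
finger_gap: 0.456
tcp [450.9 223.5 156.9] q [ 0.21  0.83  2.04  2.64  0.24 -1.15]
tilt 28.8 az 25.8 jaw az -71.3 jaw el -3.9 grasp [518.  255.9  21. ] tip [525.8 259.7   5.2] t 33.9
t: 34.9
tcp_pos: [0.4346, 0.2174, 0.169]
tool_rot: [0.782, -0.571, 0.117, -0.219]
force: [0.6, 0.1, -2.5]
finger_gap: 0.457
tcp [434.6 217.4 169. ] q [ 0.2   0.8   2.08  2.66  0.26 -1.18]
tilt 28.8 az 25.8 jaw az -71.3 jaw el -3.9 grasp [501.8 249.8  33.1] tip [509.6 253.6  17.4] t 34.9
```

```bash
python3 -m jog '[[[-9,-3,0,0],[-9,-3,0,0],[-9,-3,0,0],[-9,-3,0,0],[-9,-3,0,0],[0,0,10,0],[0,0,13,0],[0,0,13,0]]]'; python3 -m jog '[[[0,0,13,0],[0,0,13,0],[0,0,13,0],[0,0,13,0],[0,0,13,0],[3,-12,0,0],[4,-15,0,-0.9],[4,-15,0,-0.9]]]'; python3 st.py
```

```text
t: 35.9
tcp_pos: [0.3901, 0.2025, 0.2059]
tool_rot: [0.782, -0.571, 0.117, -0.22]
force: [-0.1, -0.4, -3.2]
finger_gap: 0.453
t: 36.9
tcp_pos: [0.4009, 0.1594, 0.2699]
tool_rot: [0.773, -0.584, 0.121, -0.217]
force: [-0.6, 0.5, -2.4]
finger_gap: 0.456
tcp [400.9 159.4 269.9] q [ 0.07  0.53  2.19  1.86  0.17 -0.46]
tilt 28.8 az 23.9 jaw az -73.1 jaw el -3.9 grasp [469.1 189.6 134.1] tip [477.1 193.1 118.3] t 36.9
```

```bash
python3 -m jog '[[[4,-23,0,-1.2],[4,-23,0,-1.2],[4,-23,0,-1.2],[4,-23,0,-1.2],[4,-23,0,-1.2],[4,-23,0,-1.2],[2,-23,0,-1.2],[2,-23,0,-1.2]]]';  python3 -m jog '[[[0,-24,0,-1.3],[0,-24,0,-1.3],[0,-24,0,-1.3],[-3,-24,0,-1.3],[-3,-24,0,-1.3],[-4,-24,0,-1.3],[-4,-24,0,-1.3],[-4,-22,0,-1.3]]]';python3 st.py
```

```text
t: 37.9
tcp_pos: [0.4287, -0.0251, 0.2698]
tool_rot: [0.721, -0.647, 0.138, -0.206]
force: [0.4, -0.3, -3.0]
finger_gap: 0.459
t: 38.9
tcp_pos: [0.4102, -0.2151, 0.2698]
tool_rot: [-0.66, 0.709, -0.157, 0.193]
force: [0.1, 0.6, -2.4]
finger_gap: 0.452
tcp [ 410.2 -215.1  269.8] q [-0.83  0.55  2.08  1.16  0.42 -0.25]
tilt 28.8 az 3.9 jaw az -93.2 jaw el -3.9 grasp [ 484.7 -210.   134. ] tip [ 493.4 -209.4  118.2] t 38.9
```

```bash
python3 -m jog '[[[0,4,-12,0],[0,0,-12,0],[0,0,-12,0],[0,0,-12,0],[0,0,-12,0],[0,0,-12,0],[0,0,-10,0],[0,0,-5,0]]]';  python3 -m jog '[[[0,0,-1,0],[0,0,0,0],[0,0,-1,0],[0,0,0,0],[0,0,-0.7,0],[0,0,0,0],[0,0,0,0],[0,0,0,0]]]';python3 st.py
```

```text
t: 39.9
tcp_pos: [0.4104, -0.2103, 0.1823]
tool_rot: [-0.66, 0.709, -0.156, 0.193]
force: [-0.2, 0.7, -2.3]
finger_gap: 0.454
t: 40.9
tcp_pos: [0.4107, -0.2096, 0.1803]
tool_rot: [-0.66, 0.709, -0.156, 0.193]
force: [-0.3, 0.4, -2.0]
finger_gap: 0.457
tcp [ 410.7 -209.6  180.3] q [-0.82  0.77  2.12  1.77  0.39 -0.9 ]
tilt 28.8 az 4.0 jaw az -93.1 jaw el -3.9 grasp [ 485.1 -204.4   44.4] tip [ 493.8 -203.8   28.6] t 40.9
```

```bash
python3 -m jog '[[[0,0,-1,0],[0,0,0,0],[0,0,-0.7,0],[0,0,0,0],[0,0,-0.7,0],[0,0,0,0],[0,0,0,0],[0,0,0,0]]]';python3 st.py
```

```text
t: 41.9
tcp_pos: [0.4106, -0.2095, 0.1788]
tool_rot: [-0.66, 0.709, -0.157, 0.194]
force: [-4.4, -0.7, 9.1]
finger_gap: 0.459
tcp [ 410.6 -209.5  178.8] q [-0.82  0.77  2.12  1.79  0.39 -0.92]
tilt 28.8 az 3.9 jaw az -93.1 jaw el -3.9 grasp [ 485.2 -204.3   43. ] tip [ 493.8 -203.7   27.2] t 41.9
```

```bash
python3 -m jog '[[[0,0,0.5,0],[0,0,0,0],[0,0,0,0],[0,-2,0,0],[0,-2,0,0],[0,-2,0,0],[0,-2,0,0],[0,0,0,0]]]' 54; python3 st.py; python3 -m jog '[[[0,0,5,0],[0,0,6,0],[0,0,8,0],[0,0,12,0],[0,0,12,0],[0,0,12,0],[0,0,12,0],[0,0,12,0]]]'; python3 st.py
python3 - <<'E'
from h import *
c=cam('wrist');im=shot('wrist','w9');t=shot('scene','s9')
np.save('w9.npy',np.array([*c[:4],*c[4].ravel(),*c[5]]))
cv2.imwrite('pics/v9.png',np.hstack([cv2.resize(im,(400,300)),cv2.resize(t[180:300,160:320],(400,300))])[:,:,::-1])
E
```

```text
t: 42.9
tcp_pos: [0.4108, -0.2179, 0.1784]
tool_rot: [-0.66, 0.709, -0.156, 0.193]
force: [0.1, -0.4, 0.2]
finger_gap: 0.537
tcp [ 410.8 -217.9  178.4] q [-0.83  0.77  2.11  1.74  0.39 -0.88]
tilt 28.8 az 3.9 jaw az -93.1 jaw el -3.9 grasp [ 485.2 -212.7   42.5] tip [ 493.9 -212.1   26.8] t 42.9
t: 43.9
tcp_pos: [0.4105, -0.2172, 0.2581]
tool_rot: [-0.66, 0.709, -0.156, 0.193]
force: [-0.6, 0.3, 0.2]
finger_gap: 0.542
tcp [ 410.5 -217.2  258.1] q [-0.83  0.58  2.09  1.22  0.41 -0.32]
tilt 28.7 az 4.1 jaw az -93.1 jaw el -3.9 grasp [ 484.9 -211.9  122.2] tip [ 493.5 -211.3  106.4] t 43.9
```

View pics/v9.png

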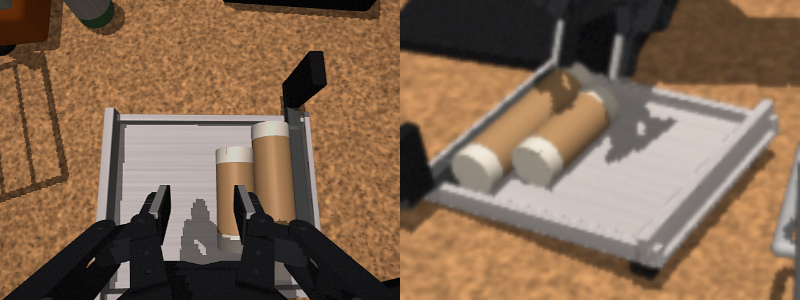

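```bash
python3 -m jog '[[[15,-14,6,0],[15,-14,6,0],[15,-14,6,0],[15,-14,6,0],[15,-14,6,0],[15,-14,0,0],[15,-14,0,0],[12,-12,0,0]]]' 60; python3 st.py
python3 - <<'E'
from h import *
c=cam('wrist');im=shot('wrist','w10');T=cam('top');t=shot('top','t10')
np.save('w10.npy',np.array([*c[:4],*c[4].ravel(),*c[5]]))
for z in(.06,.088):
  for x in(.585,.602,.62): print(np.round(proj(c,(x,-.322,z))),end=' ')
u,v=map(int,proj(c,(.602,-.322,.088)));print(u,v)
g=im.max(2)
for r in range(max(0,v-70),min(480,v+70),7): print(r,''.join('#' if q<45 else '.' for q in g[r,max(0,u-90):u+90:3]))
print(max(0,u-90))
E
```

```text
t: 45.0
tcp_pos: [0.5281, -0.3277, 0.2867]
tool_rot: [-0.66, 0.709, -0.156, 0.193]
force: [0.7, 0.6, -0.8]
finger_gap: 0.603
tcp [ 528.1 -327.7  286.7] q [-0.81  0.64  1.67  0.7   0.61  0.29]
tilt 28.7 az 4.1 jaw az -93.1 jaw el -3.9 grasp [ 602.4 -322.3  150.8] tip [ 611.  -321.7  135. ] t 45.0
[334. 351.] [332. 325.] [331. 298.] [332. 357.] [330. 328.] [328. 297.] 330 327
257 ............................................................
264 ............................................................
271 ............................................................
278 ............................................................
285 ............................................................
292 ............................................................
299 .......##......................................##...........
306 ......###................#.....##..............###..........
313 #....####................#.....##..............####.....###.
320 .....####................#......#..............#####.....#.#
327 ....#####................#....#.#..............######.....##
334 ...######................#....###..............#######.....#
341 ..#######................#....#.#..............#######......
348 ..#######................#...####...............#####....###
355 ########.................###.####................####.######
362 #######..........................................####.######
369 #######...........................................###.######
376 ######............................................##.#######
383 #####..............................................#.#######
390 #####...............................................########
240
```

```bash
python3 -m jog '[[[0,2,-12,0],[0,0,-12,0],[0,0,-12,0],[0,0,-12,0],[0,0,-12,0],[0,0,-10,0],[0,0,-6,0],[0,0,0,0]]]' 60; python3 st.py; python3 -m jog '[[[0,0,0,0],[0,0,0,0],[0,0,0,0],[0,0,0,0],[0,0,0,0],[0,0,0,0],[0,0,0,0],[0,0,0,0]]]' 0 25;python3 st.py
```

```text
t: 46.1
tcp_pos: [0.5277, -0.3255, 0.2109]
tool_rot: [-0.66, 0.709, -0.156, 0.193]
force: [-0.8, 0.3, 1.0]
finger_gap: 0.601
tcp [ 527.7 -325.5  210.9] q [-0.81  0.77  1.7   0.88  0.5   0.08]
tilt 28.7 az 4.1 jaw az -93.1 jaw el -3.9 grasp [ 602.  -320.2   75. ] tip [ 610.7 -319.6   59.2] t 46.1
t: 47.1
tcp_pos: [0.5279, -0.3242, 0.2121]
tool_rot: [-0.66, 0.708, -0.155, 0.195]
force: [0.2, 4.6, 5.8]
finger_gap: 0.166
tcp [ 527.9 -324.2  212.1] q [-0.81  0.77  1.7   0.88  0.5   0.08]
tilt 28.8 az 4.5 jaw az -93.0 jaw el -4.1 grasp [ 602.4 -318.3   76.3] tip [ 611.  -317.7   60.5] t 47.1
```

```bash
python3 -m jog '[[[0.2,3,0.3,0],[0.3,5,0.5,0],[0.4,6,0.6,0],[0.4,7,0.7,0],[0.4,7,0.7,0],[0.4,7,0.7,0],[0.4,7,0.7,0],[0.4,7,0.7,0]]]'; python3 st.py; python3 -m jog '[[[0.4,7,0.7,0],[0.4,7,0.7,0],[0.4,7,0.7,0],[0.4,7,0.7,0],[0.4,6,0.6,0],[0.4,6,0.6,0],[0.3,5,0.5,0],[0.1,3,0.3,0]]]';python3 st.py
```

```text
t: 48.1
tcp_pos: [0.5301, -0.279, 0.2168]
tool_rot: [-0.659, 0.71, -0.159, 0.191]
force: [-5.9, -6.8, 4.1]
finger_gap: 0.168
tcp [ 530.1 -279.   216.8] q [-0.74  0.74  1.77  0.94  0.44  0.07]
tilt 28.8 az 3.1 jaw az -93.3 jaw el -3.5 grasp [ 604.6 -274.9   80.9] tip [ 613.2 -274.5   65.1] t 48.1
t: 49.1
tcp_pos: [0.5325, -0.2304, 0.2219]
tool_rot: [-0.659, 0.71, -0.158, 0.191]
force: [-9.0, -6.5, 7.9]
finger_gap: 0.163
tcp [ 532.5 -230.4  221.9] q [-0.67  0.72  1.82  1.    0.39  0.07]
tilt 28.7 az 3.2 jaw az -93.3 jaw el -3.6 grasp [ 606.9 -226.2   86. ] tip [ 615.6 -225.7   70.2] t 49.1
```

```bash
python3 -m jog '[[[0.1,1.5,0.15,0],[0.1,1.5,0.15,0],[0.1,1.5,0.15,0],[0.1,1.5,0.15,0],[0.1,1.5,0.15,0],[0.1,1.5,0.15,0],[0.1,1.5,0.15,0],[0,0,0,0]]]'; python3 st.py; python3 -m jog '[[[0,0.7,0.07,0],[0,0,0,0],[0,0.7,0.07,0],[0,0,0,0],[0,0.7,0.07,0],[0,0,0,0],[0,0,0,0],[0,0,0,0]]]';python3 st.py
```

```text
t: 50.1
tcp_pos: [0.533, -0.2198, 0.223]
tool_rot: [-0.659, 0.71, -0.158, 0.191]
force: [-10.0, -5.1, 10.3]
finger_gap: 0.163
tcp [ 533.  -219.8  223. ] q [-0.65  0.71  1.83  1.02  0.38  0.07]
tilt 28.7 az 3.3 jaw az -93.3 jaw el -3.6 grasp [ 607.4 -215.5   87.1] tip [ 616.1 -215.    71.3] t 50.1
t: 51.1
tcp_pos: [0.5331, -0.2179, 0.2232]
tool_rot: [-0.659, 0.71, -0.158, 0.191]
force: [-10.6, -6.7, 9.1]
finger_gap: 0.16
tcp [ 533.1 -217.9  223.2] q [-0.65  0.71  1.83  1.02  0.38  0.07]
tilt 28.7 az 3.2 jaw az -93.3 jaw el -3.6 grasp [ 607.6 -213.7   87.3] tip [ 616.2 -213.2   71.5] t 51.1
```

```bash
python3 -m jog '[[[0,0.7,0.07,0],[0,0,0,0],[0,0.7,0.07,0],[0,0,0,0],[0,0.7,0.07,0],[0,0,0,0],[0,0,0,0],[0,0,0,0]]]';python3 st.py;python3 - <<'E'
from h import *
c=cam('top');t=shot('top','t11');w=cam('wrist');im=shot('wrist','w11');np.save('w11.npy',np.array([*w[:4],*w[4].ravel(),*w[5]]))
# brown / white / grey profile across tray in top view along tray y at x=.53 (far part, visible)
for x in(.50,.53,.545):
  s=[]
  for y in np.arange(-.10,-.225,-.0025):
    u,v=proj(c,(x-(y+.2)*0+0.0,y,.06));s.append(t[int(round(v)),int(round(u))])
  print(x,[f"{-1000*y:.0f}:{a[0]},{a[2]}" for y,a in zip(np.arange(-.10,-.225,-.0025),s)])
E
```

```text
t: 52.1
tcp_pos: [0.5332, -0.2159, 0.2234]
tool_rot: [-0.659, 0.71, -0.158, 0.191]
force: [-9.7, -5.9, 8.5]
finger_gap: 0.163
tcp [ 533.2 -215.9  223.4] q [-0.65  0.71  1.83  1.02  0.37  0.07]
tilt 28.7 az 3.2 jaw az -93.3 jaw el -3.6 grasp [ 607.6 -211.6   87.5] tip [ 616.3 -211.1   71.7] t 52.1
0.5 ['100:45,52', '103:34,44', '105:155,148', '108:209,198', '110:225,216', '113:161,154', '115:105,92', '118:143,84', '120:160,95', '123:172,102', '125:176,104', '128:188,112', '130:196,118', '133:214,133', '135:219,142', '138:198,121', '140:186,112', '143:179,108', '145:167,100', '148:159,96', '150:146,88', '153:123,72', '155:87,53', '158:148,88', '160:161,94', '163:170,100', '165:177,104', '168:190,115', '170:200,122', '173:216,138', '175:207,127', '178:195,117', '180:184,109', '183:178,106', '185:168,100', '188:157,93', '190:144,87', '193:118,71', '195:81,80', '198:86,86', '200:86,86', '203:86,86', '205:85,86', '208:86,84', '210:120,114', '213:67,80', '215:65,79', '218:64,78', '220:63,78', '223:66,82']
0.53 ['100:165,157', '103:96,91', '105:215,210', '108:219,211', '110:217,207', '113:22
[... 668 characters left out ...]
113', '105:128,123', '108:212,202', '110:218,208', '113:198,188', '115:124,118', '118:210,199', '120:218,207', '123:214,206', '125:213,203', '128:216,204', '130:215,206', '133:215,207', '135:216,207', '138:214,204', '140:216,205', '143:216,206', '145:211,200', '148:215,205', '150:214,205', '153:221,214', '155:142,121', '158:121,74', '160:143,85', '163:158,94', '165:171,102', '168:177,105', '170:188,113', '173:214,134', '175:218,140', '178:208,129', '180:196,118', '183:184,109', '185:177,105', '188:169,100', '190:115,69', '193:91,56', '195:51,40', '198:24,25', '200:22,24', '203:31,33', '205:47,51', '208:52,55', '210:66,59', '213:112,92', '215:149,121', '218:153,124', '220:73,70', '223:60,72']
```

```bash
python3 -m jog '[[[0,0.6,0.06,0],[0,0,0,0],[0,0.6,0.06,0],[0,0,0,0],[0,0,0,0],[0,0,0,0],[0,0,0,0],[0,0,0,0]]]';python3 st.py;python3 -m jog '[[[0,0.6,0.06,0],[0,0,0,0],[0,0.6,0.06,0],[0,0,0,0],[0,0,0,0],[0,0,0,0],[0,0,0,0],[0,0,0,0]]]';python3 st.py
```

```text
t: 53.2
tcp_pos: [0.5332, -0.2147, 0.2235]
tool_rot: [-0.659, 0.71, -0.158, 0.191]
force: [-9.4, -6.2, 9.5]
finger_gap: 0.17
tcp [ 533.2 -214.7  223.5] q [-0.65  0.71  1.83  1.02  0.37  0.07]
tilt 28.8 az 3.2 jaw az -93.3 jaw el -3.6 grasp [ 607.7 -210.4   87.6] tip [ 616.3 -210.    71.8] t 53.2
t: 54.2
tcp_pos: [0.5333, -0.2135, 0.2236]
tool_rot: [-0.659, 0.71, -0.158, 0.191]
force: [-9.3, -5.5, 8.5]
finger_gap: 0.167
tcp [ 533.3 -213.5  223.6] q [-0.64  0.71  1.83  1.02  0.37  0.07]
tilt 28.8 az 3.2 jaw az -93.3 jaw el -3.6 grasp [ 607.7 -209.3   87.7] tip [ 616.4 -208.8   72. ] t 54.2
```

```bash
python3 -m jog '[[[0,0.7,0.07,0],[0,0,0,0],[0,0.7,0.07,0],[0,0,0,0],[0,0.7,0.07,0],[0,0,0,0],[0,0,0,0],[0,0,0,0]]]';python3 st.py
```

```text
t: 55.2
tcp_pos: [0.5333, -0.2125, 0.2237]
tool_rot: [-0.659, 0.71, -0.16, 0.19]
force: [-9.0, -9.3, 6.7]
finger_gap: 0.167
tcp [ 533.3 -212.5  223.7] q [-0.64  0.71  1.84  1.03  0.37  0.07]
tilt 28.8 az 2.8 jaw az -93.4 jaw el -3.4 grasp [ 607.8 -208.8   87.8] tip [ 616.4 -208.4   72. ] t 55.2
```

```bash
python3 -m jog '[[[0,0.8,0.08,0],[0,0,0,0],[0,0.7,0.07,0],[0,0,0,0],[0,0,0,0],[0,0,0,0],[0,0,0,0],[0,0,0,0]]]';python3 st.py
```

```text
t: 56.2
tcp_pos: [0.5333, -0.2119, 0.2238]
tool_rot: [-0.659, 0.71, -0.161, 0.189]
force: [-9.4, -12.3, 5.2]
finger_gap: 0.168
tcp [ 533.3 -211.9  223.8] q [-0.64  0.71  1.84  1.03  0.36  0.07]
tilt 28.7 az 2.5 jaw az -93.5 jaw el -3.3 grasp [ 607.8 -208.7   87.9] tip [ 616.4 -208.3   72.1] t 56.2
```

```bash
python3 -m jog '[[[0,0,0,0],[0,0,0,0],[0,0,0,0],[0,0,0,0],[0,0,10,0],[0,0,20,0],[0,0,25,0],[0,0,25,0]]]' 55;python3 st.py
python3 - <<'E'
from h import *
c=cam('top');t=shot('top','t12');im=shot('wrist','w12');w=cam('wrist')
for x in(.50,.53):
  Y=np.arange(-.10,-.225,-.002);s=[t[tuple(int(round(a)) for a in proj(c,(x,y,.06))[::-1])] for y in Y]
  print(x,[f"{-1000*y:.0f}:{a[0]},{a[2]}" for y,a in zip(Y,s)])
for x in(.52,.545):
  Y=np.arange(-.10,-.225,-.0015)
  print('wrist',x,[(f"{-1000*y:.0f}",int(im[int(round(v)),int(round(u))][0])) for y in Y for u,v in [proj(w,(x,y,.045))] if 0<=v<479.4 and 0<=u<639.4])
E
```

```text
t: 57.2
tcp_pos: [0.5342, -0.2075, 0.3037]
tool_rot: [-0.66, 0.709, -0.156, 0.193]
force: [0.8, -0.1, 0.5]
finger_gap: 0.55
tcp [ 534.2 -207.5  303.7] q [-0.63  0.56  1.8   0.72  0.49  0.41]
tilt 28.7 az 4.0 jaw az -93.1 jaw el -3.9 grasp [ 608.5 -202.3  167.8] tip [ 617.1 -201.7  152. ] t 57.2
0.5 ['100:105,100', '102:211,207', '104:211,207', '106:221,212', '108:219,211', '110:222,216', '112:147,131', '114:128,79', '116:147,87', '118:163,96', '120:171,101', '122:181,107', '124:181,107', '126:190,115', '128:206,125', '130:214,133', '132:220,143', '134:210,130', '136:194,117', '138:184,109', '140:178,105', '142:169,102', '144:158,95', '146:158,95', '148:143,85', '150:117,72', '152:99,62', '154:134,81', '156:152,90', '158:167,98', '160:173,103', '162:181,106', '164:192,115', '166:192,115', '168:207,128', '170:215,136', '172:220,144', '174:207,128', '176:193,116', '178:184,110', '180:177,105', '182:166,99', '184:156,93', '186:139,83', '188:139,83', '190:122,71', '192:82,75', '194:84,86', '196:89,88', '198:75,76', '200:65,78', '202:66,80', '204:67,80', '206:69,82', '208:67,81', '210:67,8
[... 2545 characters left out ...]
8', 28), ('150', 24), ('151', 30), ('153', 28), ('154', 32), ('156', 39), ('157', 50), ('159', 51), ('160', 205), ('162', 215), ('163', 218), ('165', 222), ('166', 227), ('168', 238), ('169', 113), ('171', 119), ('172', 121), ('174', 120), ('175', 122), ('177', 117), ('178', 109), ('180', 111), ('181', 106), ('183', 105), ('184', 103), ('186', 102), ('187', 99), ('189', 95), ('190', 88), ('192', 83), ('193', 81), ('195', 48), ('196', 49), ('198', 50), ('199', 49), ('201', 48), ('202', 45), ('204', 48), ('205', 45), ('207', 49), ('208', 38), ('210', 129), ('211', 124), ('213', 125), ('214', 126), ('216', 122), ('217', 127), ('219', 125), ('220', 126), ('222', 122), ('223', 121), ('225', 124)]
```

```bash
python3 -c "
from station import manip
print(manip.sense()['force'],manip.sign_off())"
```

```text
the job is handed in; nothing more can be done
[ 0.10152953 -0.17664806 -0.67756241] None
```

I loaded both tubes into the tray, closed the fence on them and handed the job in at about 57 s of the 72 s allowed. No verdict is reported.

- **Fence drawn back:** I gripped the handle and pulled it about 107 mm, until it met the stop with about 41 N on the wrist. Afterwards a picture showed the fence against the lip. That stop force was on the fingers holding the handle, not on the gripper's body, and well under the 120 N wrist limit.
- **Tool tilt:** the moves have no tilt command. I got about 29° by driving the arm past its outer reach, where it tilts the tool, and the tilt stayed afterwards.
- **Long tube:** I gripped it under the shelf and lowered it until it touched the tray floor. When I opened the fingers it rolled a short way to rest against the fence.
- **Short tube:** I laid it uphill of the long one in the same way, and it came to rest against it.
- **Fence closed:** I pushed it up in small steps. The force on the tool along the slide rose from about 6 N to 12 N while the handle stopped moving. I then opened the gripper and raised it 80 mm clear.

**Last checks:**
- **Overhead camera:** brightness profiles after release show wall, short tube, long tube and fence in contact, with no gap larger than about 2 mm, which is one pixel.
- **Wrist force:** close to zero, so the robot is touching nothing.
- **Wrist camera:** of little use as a second check, because the gripper blocked much of the tray.
- **Other items on the bench:** I sensed no contact with them, but I did not measure afterwards that they had stayed put.

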